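# Stack a friction-pad carrier plate on its matching base

### The arm

A 6-joint arm with a two-finger parallel gripper is mounted at the origin on the work surface. World frame = base frame: x ahead of the robot, y to its left, z up, the work surface at z = 0. Lengths are in m, angles in rad, forces in N, time in s.
With the tool pointing down it reaches from about 0.4 to 0.825 m from the base axis. Payload 7 kg.
Tool frame: the origin (TCP) lies midway between the tips of the shut fingers; the grasp point (between the pads) lies 19 mm behind it; z points along the fingers, y is the direction in which the jaws open and shut (so a half turn about z gives the same grasp; the last joint's range is limited). The gripper opens to 88 mm and grips with 3 to 60 N. Pads are 19 mm wide; open, the fingers measure 130 mm over their backs; the gripper's body (78 mm by 193 mm) begins 47 mm behind the grasp point.
Start: joints at [-1.058, 0.359, 0.012, 0, -1.224, -0.288], TCP at [0.15, -0.658, 0.227] pointing down, gripper open.
Joint ranges: [-3.07, 3.07], [-1.43, 2.12], [-1.02, 1.25], [-3.03, 1.67], [-3.05, -0], [-3.03, 3.03]. Speed limits (rad/s): [2.39, 2.39, 3.01, 3.14, 3.14, 3.14].

### API

Orientations are given as a rotation vector (axis times angle).
In Python, from workcell import robot gives the robot as it stands.
- The arm moves only by the tool arm_command, never from a script. Its argument "commands" is a list of rows, each an object of numbers: "x", "y", "z": the shift along the world's x, y, z normalised to -1 to 1, where 1 is 400 mm; "wx", "wy", "wz": the turn, a rotation vector about the world's x, y, z normalised to -1 to 1, where 1 is 120 degrees; "claw": the gripper command: -1 is shut, 1 is fully open, values between are in proportion. A call has 1 to 5 rows; each row is the pose to reach, as a shift and turn from the pose measured when the call began; what a row does not reach only later rows make up. A row lasts 1/8 s, in which the tool goes at most 62.5 mm and 10.7 degrees, less where a joint would pass 70% of its speed; a pose out of reach is approached as far as the arm can. A call with a number of a shift or a turn outside -1 to 1 is refused whole. A call with a gripper value outside its range is refused whole. The fingers move at their own pace and stop on an object; the grip force is fixed at half the most. Time passes only in rows, so rows that repeat a pose let the fingers close. It gives the time, the measured TCP pose, the force and the opening at its end, in the units of the state.
- robot.state(): the state, without advancing time (a new reading comes with each control period).
- robot.snapshot(name): name is "scene" or "top" or "wrist"; returns the picture (400x640x3 uint8, red, green, blue); there is no depth.
- robot.camera_model(name): a dict with "camera_matrix" (3x3 intrinsics, pixels), "R" (3x3) and "t" (3): a world point X has camera coordinates R X + t; the wrist camera has in their place "hand_eye" (4x4, takes a point from camera to tool coordinates, whose origin is the TCP and whose axes are the flange's). Camera axes: x right, y down, z forward; pixel columns grow to the right and rows downward; lengths in m; the calibration is good to about 2 mm. A picture is of the moment at which its call begins: read the wrist's pose just before it. camera_model takes no time and is no camera call.
- robot.hand_in(): hands the job in, once; it reports no verdict.
The state is a dict: "t": time; "q": joint angles; "joint_vel": joint speeds; "joint_torque": joint torques, N m; "eef_pos": TCP position; "tcp_rot": TCP orientation; "force": force on the tool from outside, world axes, zero at the start; "torque": the same for the moment, N m; "width": opening from 0.0 (shut) to 1.0 (fully open).
Only numpy, scipy, OpenCV 4.12 (cv2) and the standard library are available. Lean on these libraries where they do the work, as an engineer would, in place of code of your own. Each camera call takes 0.05 s, during which the arm holds its last target. There are 200 camera calls.

### The job

Pick up the loose yellow carrier plate and stack it on the yellow base plate that is screwed to the bench, its two clipped corners over the base's two clipped corners, so that its skirt sits fully home all round. Lower it on rather than dropping it, let go, and leave the blue square-cornered plate where it is.

Things in the scene. Friction and masses are not known exactly. Their poses are not given: they have to be found in the camera images.
- plate: Loose yellow plate, ~0.25 kg, three dark discs on top. Origin: centre of underside; z up, x along its length to the end with two clipped corners (the nose, within 70 degrees of +x at the start). Hollow skirt, deck 124 (x) x 74 (y) mm with its top 32 mm up, on it a central upright-sided plateau 100 x 50 mm, 32 to 54 mm up. Grip the plateau across its 50 mm (y); 12 mm of deck lies beside it.
- plate_nose (a point): Middle of the loose yellow plate's clipped end, on the deck's edge: 62 mm along +x from its origin, 32 mm up. Beside it both corners are cut at 45 degrees (16 mm on the plateau, 23 mm on the deck); the -x corners are square. The skirt flares: it clears a plateau below by 8 mm all round at its mouth, 3 mm when home, so it centres itself.
- base: Fixed: a dark steel slab 150 x 100 x 12 mm with a yellow plate of the same shape as the loose one screwed on it. Origin: centre of the slab's underside, at bench level; z up, x along its length to its clipped corners. Deck top 44 mm, plateau top 66 mm above the origin. A plate fully home has its origin 44 mm straight above this one, x axes the same way.
- odd: Bystander: a loose blue plate of the same size with four square corners and three dark discs on top. Origin at the centre of its underside, x along its length, z up. To be left where it is.
Mind the look-alikes: they are no part of the job. Leave any pink or turquoise look-alike of the plate alone.

How it is judged:
By the outcome, as a careful person would: the job done as asked, in the order asked, and still so for the second after the job is handed in, with the robot touching nothing.
It also fails if it takes over 38 s, if anything falls off the work surface, if the arm or the gripper's body presses on something with over 40 N, if the wrist force passes 120 N, or if a joint passes its speed limit or range.

## Working session

There is one attempt and no reset: what is moved stays moved. The work goes in short steps, Python scripts to look and compute and a tool call to move; the robot and the scene stay as the last step left them, time stands still between calls to the robot, and variables do not carry over. Pictures are saved under pics/ and viewed, about 8 in all and at most 12, crops included, and the job is handed in when it is done.

Besides the shell and the picture viewer there is one more tool, called after "Call:" by a JSON object that holds its "api" and its "payload". arm_command: Moves the arm, as the interface text tells. Its arguments: {"type":"object","properties":{"commands":{"type":"array","items":{"type":"object","properties":{"x":{"type":"number"},"y":{"type":"number"},"z":{"type":"number"},"wx":{"type":"number"},"wy":{"type":"number"},"wz":{"type":"number"},"claw":{"type":"number"}}}}},"required":["commands"]}

```bash
mkdir -p pics
python3 - <<'E'
from workcell import robot
import cv2,numpy as np
print(robot.state())
for n in("top","scene"):
    m=robot.camera_model(n);print(n,m)
    cv2.imwrite(f"pics/{n}0.png",robot.snapshot(n)[...,::-1])
print(robot.camera_model("wrist"))
E
```

```text
{'t': 0.0, 'q': array([-1.05789070e+00,  3.59352974e-01,  1.10348785e-02, -3.40748478e-04,
       -1.22405208e+00, -2.88109428e-01]), 'joint_vel': array([ 0.00037021,  0.00027136, -0.00031971, -0.00073799,  0.00072546,
        0.00043608]), 'joint_torque': array([-3.05928961e-05, -5.82722640e+01,  2.93055940e+01,  6.99694321e+00,
        6.80347293e-03, -1.70673679e-04]), 'eef_pos': array([ 0.15033197, -0.65754876,  0.22563585]), 'tcp_rot': array([ 3.52149046e-01, -3.12147203e+00, -2.47250745e-03]), 'force': array([ 0.57923196, -0.17783511,  0.29368505]), 'torque': array([ 0.01967334, -0.00136387,  0.03158982]), 'width': 1.0007026955394445}
top {'camera_matrix': array([[458.87731517,   0.        , 325.12168661],
       [  0.        , 458.87731517, 194.26949656],
       [  0.        ,   0.        ,   1.        ]]), 'R': array([[ 0.01585143, -0.999802  , -0.01202879],
       [-0.99391743, -0.01444461, -0.10917649],
       [ 0.10898112,  0.01368623, -0.9939496 ]]), 't': array([0.00435934, 0.49812898, 1.09091599])}
scene {'camera_matrix': array([[378.11239405,   0.        , 316.67200838],
       [  0.        , 378.11239405, 200.6675657 ],
       [  0.        ,   0.        ,   1.        ]]), 'R': array([[-0.31546078,  0.94881893, -0.01507068],
       [ 0.61213897,  0.19133558, -0.76725262],
       [-0.72510025, -0.25126346, -0.64116792]]), 't': array([ 0.1589804 , -0.25914027,  1.41634908])}
{'camera_matrix': array([[310.5244736 ,   0.        , 313.54507335],
       [  0.        , 310.5244736 , 203.43293919],
       [  0.        ,   0.        ,   1.        ]]), 'hand_eye': array([[ 4.11788826e-04, -9.59468760e-01, -2.81814708e-01,
         7.53156359e-02],
       [ 9.99999483e-01,  6.56983644e-04, -7.75568707e-04,
         9.55817628e-05],
       [ 9.29281599e-04, -2.81814243e-01,  9.59468534e-01,
        -1.57692241e-01],
       [ 0.00000000e+00,  0.00000000e+00,  0.00000000e+00,
         1.00000000e+00]])}
```

View pics/top0.png

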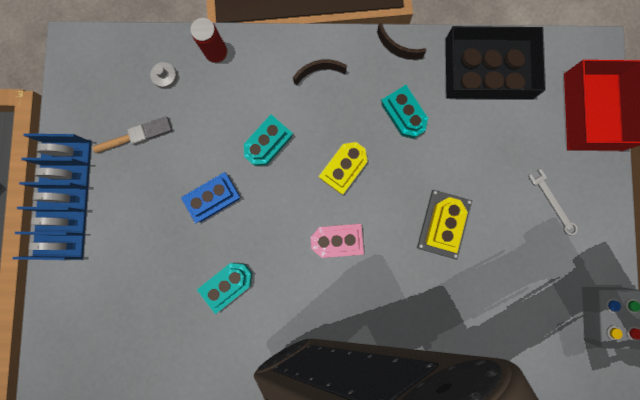

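View pics/scene0.png

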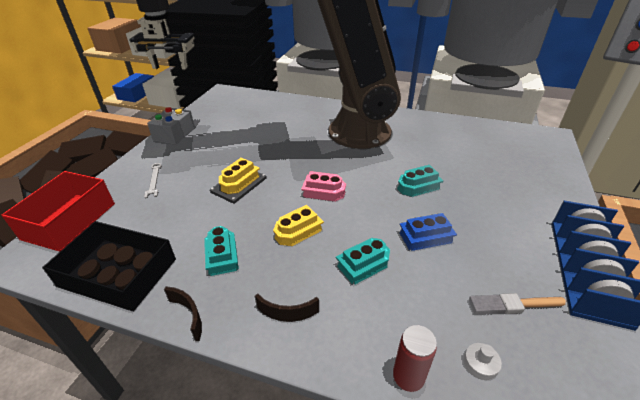

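The top view shows two yellow plates. The one at (344,167) is loose, with its nose up and to the right. The one at (447,225) sits on the dark screwed slab, so it is the base, with its nose towards the top. The turquoise plates, the pink plate and the blue plate at (211,197) stay put. Next I'll measure and check an enlarged crop.

```bash
cat > h.py <<'E'
import numpy as np,cv2
from scipy.spatial.transform import Rotation as Ro
from workcell import robot
def cam(n,st=None):
    m=robot.camera_model(n);K=m["camera_matrix"]
    if n!="wrist": R,t=m["R"],m["t"]; return K,R.T,-R.T@t
    T=np.eye(4);T[:3,:3]=Ro.from_rotvec(st["tcp_rot"]).as_matrix();T[:3,3]=st["eef_pos"]
    T=T@m["hand_eye"];return K,T[:3,:3],T[:3,3]
def cast(c,px,z):
    K,R,o=c;px=np.asarray(px,float).reshape(-1,2)
    d=np.c_[px,np.ones(len(px))]@np.linalg.inv(K).T@R.T
    return (o+d*((z-o[2])/d[:,2])[:,None])[:,:2]
def proj(c,P):
    K,R,o=c;p=(np.asarray(P)-o)@R@K.T;return p[:,:2]/p[:,2:]
def yellow(img):
    h=cv2.cvtColor(img,cv2.COLOR_RGB2HSV)
    m=cv2.inRange(h,(23,120,50),(36,255,255))
    cs,hi=cv2.findContours(m,cv2.RETR_CCOMP,cv2.CHAIN_APPROX_NONE)
    out=[]
    for i,c in enumerate(cs):
        if hi[0][i][3]<0 and cv2.contourArea(c)>400:
            d=[cs[j] for j in range(len(cs)) if hi[0][j][3]==i and cv2.contourArea(cs[j])>25]
            out.append((c,d))
    return m,out
def cen(c):
    m=cv2.moments(c);return np.array([m['m10'],m['m01']])/m['m00']
E
python3 - <<'E'
from h import *
img=cv2.imread("pics/top0.png")[...,::-1].copy();c=cam("top")
m,o=yellow(img)
for q,d in o:
    print(cen(q),cv2.contourArea(q))
    z=.066 if cen(q)[0]>400 else .054
    if cv2.contourArea(q)<5000 and len(d):
        p=cast(c,[cen(x) for x in d],z);print(p,len(d))
        v=cv2.fitLine(p.astype(np.float32),2,0,.001,.001).ravel();print("ang",np.degrees(np.arctan2(v[1],v[0])),"mean",p.mean(0),"deckcen",cast(c,cen(q),z-.022))
cv2.imwrite("pics/c1.png",cv2.resize(img[120:270,310:490],None,fx=4,fy=4,interpolation=cv2.INTER_CUBIC)[...,::-1])
E
```

```text
[447.04399537 224.55983581] 1583.5
[[ 0.40182072 -0.27299738]
 [ 0.43225873 -0.28165765]
 [ 0.46122756 -0.28926102]] 3
ang -15.315621 mean [ 0.431769   -0.28130535] deckcen [[ 0.42800836 -0.27905241]]
[344.42328231 166.38008781] 1404.5
[[ 0.54565322 -0.01761592]
 [ 0.57098171 -0.03601468]
 [ 0.59595347 -0.05375865]] 3
ang -35.699516 mean [ 0.5708628  -0.03579642] deckcen [[ 0.56667081 -0.03417673]]
```

View pics/c1.png

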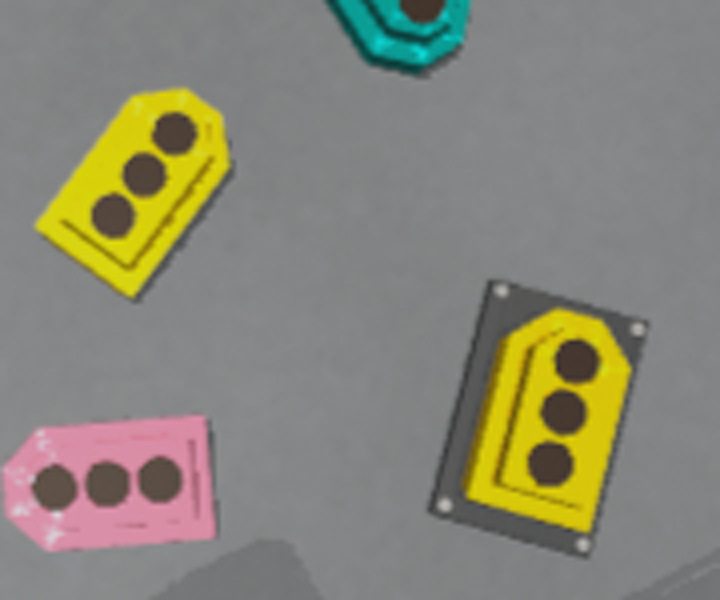

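The crop confirms it: the loose yellow plate's nose points up and right (yaw ≈ −36°), and the slab-mounted base's nose points up (≈ −15°). Going above the loose plate.

Call:
{"api": "arm_command", "payload": {"commands": [{"x": 0.09, "y": 0.125, "wz": -0.08, "claw": 1}, {"x": 0.18, "y": 0.25, "wz": -0.16, "claw": 1}, {"x": 0.27, "y": 0.375, "wz": -0.24, "claw": 1}, {"x": 0.36, "y": 0.5, "wz": -0.32, "claw": 1}, {"x": 0.44, "y": 0.625, "wz": -0.405, "claw": 1}]}}

```text
$.commands[0]: bad value
```

Call:
{"api": "arm_command", "payload": {"commands": [{"claw": 1}]}}

```text
$.commands[0]: bad value
```

Call:
{"api": "arm_command", "payload": {"commands": [{"x": 0.09, "y": 0.125, "z": 0, "wx": 0, "wy": 0, "wz": -0.08, "claw": 1}, {"x": 0.18, "y": 0.25, "z": 0, "wx": 0, "wy": 0, "wz": -0.16, "claw": 1}, {"x": 0.27, "y": 0.375, "z": 0, "wx": 0, "wy": 0, "wz": -0.24, "claw": 1}, {"x": 0.36, "y": 0.5, "z": 0, "wx": 0, "wy": 0, "wz": -0.32, "claw": 1}, {"x": 0.44, "y": 0.625, "z": 0, "wx": 0, "wy": 0, "wz": -0.405, "claw": 1}]}}

```text
t: 0.72
eef_pos: [0.3238, -0.4116, 0.2256]
tcp_rot: [0.941, 2.997, 0.003]
force: [1.5, -0.6, -0.6]
width: 0.998
```

Call:
{"api": "arm_command", "payload": {"commands": [{"x": 0.08, "y": 0.12, "z": 0, "wx": 0, "wy": 0, "wz": 0, "claw": 1}, {"x": 0.16, "y": 0.24, "z": 0, "wx": 0, "wy": 0, "wz": 0, "claw": 1}, {"x": 0.24, "y": 0.36, "z": 0, "wx": 0, "wy": 0, "wz": 0, "claw": 1}, {"x": 0.32, "y": 0.48, "z": 0, "wx": 0, "wy": 0, "wz": 0, "claw": 1}, {"x": 0.4, "y": 0.6, "z": 0, "wx": 0, "wy": 0, "wz": 0, "claw": 1}]}}

```text
t: 1.35
eef_pos: [0.4845, -0.1698, 0.2256]
tcp_rot: [0.94, 2.997, 0.003]
force: [0.4, -0.2, 0.1]
width: 1.002
```

Call:
{"api": "arm_command", "payload": {"commands": [{"x": 0.15, "y": 0.23, "z": 0, "wx": 0, "wy": 0, "wz": 0, "claw": 1}, {"x": 0.25, "y": 0.37, "z": 0, "wx": 0, "wy": 0, "wz": 0, "claw": 1}]}}

```text
t: 1.6
eef_pos: [0.5537, -0.0656, 0.2256]
tcp_rot: [0.94, 2.997, 0.003]
force: [0.9, -1.4, 0.1]
width: 1.003
```

Call:
{"api": "arm_command", "payload": {"commands": [{"x": 0.04, "y": 0.075, "z": 0, "wx": 0, "wy": 0, "wz": -0.01, "claw": 1}, {"x": 0.04, "y": 0.075, "z": 0, "wx": 0, "wy": 0, "wz": -0.01, "claw": 1}, {"x": 0.04, "y": 0.075, "z": 0, "wx": 0, "wy": 0, "wz": -0.01, "claw": 1}]}}

```text
t: 1.98
eef_pos: [0.5692, -0.0358, 0.2252]
tcp_rot: [-0.97, -2.987, -0.002]
force: [0.5, 0.3, -0.3]
width: 1.001
```

```bash
cat > w.py <<'E'
import sys
from h import *
st=robot.state();img=robot.snapshot("wrist");c=cam("wrist",st)
print("tcp",st["eef_pos"],"yaw of y",np.degrees(np.arctan2(*Ro.from_rotvec(st["tcp_rot"]).as_matrix()[[1,0],1])))
z=float(sys.argv[1]);m,o=yellow(img);v=img[...,::-1].copy()
for q,d in o:
    a=cv2.contourArea(q)
    print("blob",cen(q),a,len(d))
    if len(d)<3: continue
    d=sorted(d,key=cv2.contourArea)[-3:]
    p=cast(c,[cen(x) for x in d],z);l=cv2.fitLine(p.astype(np.float32),2,0,.001,.001).ravel()
    print(p,"ang",np.degrees(np.arctan(l[1]/l[0])),"mean",p.mean(0),"TCP px",proj(c,[[*st["eef_pos"][:2],z]]))
    a=np.arctan(l[1]/l[0]);R=np.array([[np.cos(a),-np.sin(a)],[np.sin(a),np.cos(a)]])
    sh=np.array([[-50,-25],[34,-25],[50,-9],[50,9],[34,25],[-50,25]])/1e3  # expected plateau top outline
    dk=np.array([[-62,-37],[39,-37],[62,-14],[62,14],[39,37],[-62,37]])/1e3
    for s,h,col in((sh,z,(255,0,0)),(dk,z-.022,(0,0,255))):
        w=p.mean(0)+s@R.T
        cv2.polylines(v,[proj(c,np.c_[w,np.full(6,h)]).round().astype(int)],True,col,1)
cv2.imwrite(sys.argv[2],v)
E
python3 w.py .054 pics/w1.png
```

```text
tcp [ 0.56921368 -0.03575661  0.22515337] yaw of y 54.009128265279294
blob [ 56.35080899 198.2395868 ] 4501.5 2
```

View pics/w1.png

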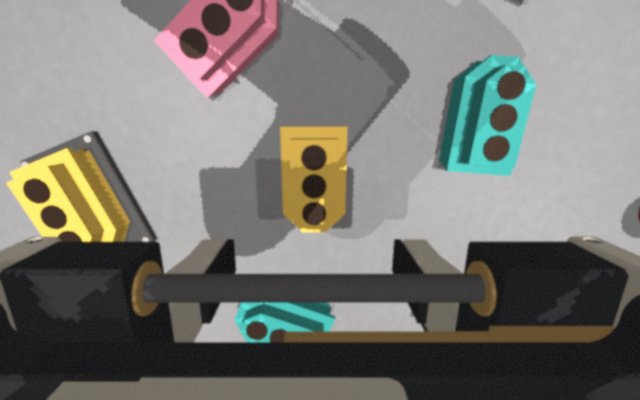

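The loose plate lies centred between the fingers (discs at (314,157), (314,186) and (314,213)), in shadow that shifts its hue, so I'm widening the mask. The base is visible at lower left, near (60,200).

```bash
sed -i 's/(23,120,50)/(14,110,50)/' h.py; python3 w.py .054 pics/w2.png; python3 -c "
import cv2;i=cv2.imread('pics/w2.png');cv2.imwrite('pics/w2c.png',cv2.resize(i[100:260,220:410],None,fx=3,fy=3,interpolation=2))"
```

```text
tcp [ 0.56912729 -0.03619039  0.22538621] yaw of y 53.96805963664931
blob [468.07923758 335.26925346] 3672.5 0
blob [484.40604468 288.41918528] 761.0 0
blob [142.67894737 288.54188596] 760.0 0
blob [ 70.56745064 197.49998902] 7589.5 2
blob [313.87883366 174.98624254] 6287.5 3
[[ 0.59582388 -0.05393159]
 [ 0.57058636 -0.0356689 ]
 [ 0.545352   -0.01741189]] ang -35.8881 mean [ 0.57058741 -0.03567079] TCP px [[312.84737902 184.7997555 ]]
```

View pics/w2c.png

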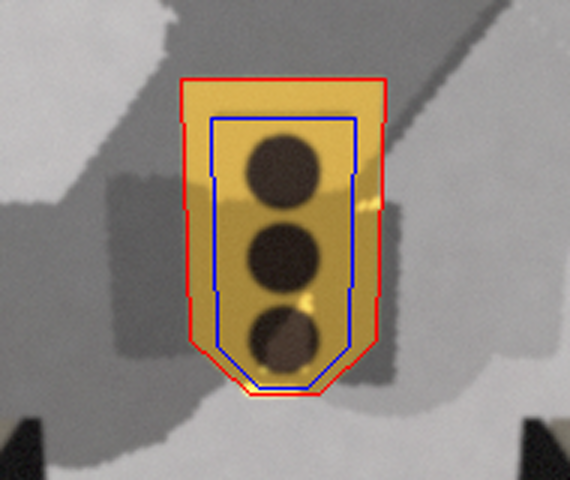

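The outlines at the measured pose fit the picture to about 1 mm (origin (0.5706, −0.0357), yaw −35.9°). Descending.

Call:
{"api": "arm_command", "payload": {"commands": [{"x": 0.004, "y": 0.001, "z": -0.15, "wx": 0, "wy": 0, "wz": 0, "claw": 1}, {"x": 0.004, "y": 0.001, "z": -0.29, "wx": 0, "wy": 0, "wz": 0, "claw": 1}, {"x": 0.004, "y": 0.001, "z": -0.4, "wx": 0, "wy": 0, "wz": 0, "claw": 1}, {"x": 0.004, "y": 0.001, "z": -0.45, "wx": 0, "wy": 0, "wz": 0, "claw": 1}, {"x": 0.004, "y": 0.001, "z": -0.473, "wx": 0, "wy": 0, "wz": 0, "claw": 1}]}}

```text
t: 2.7
eef_pos: [0.5699, -0.0372, 0.0354]
tcp_rot: [-0.974, -2.985, -0.001]
force: [0.4, -0.0, 0.7]
width: 1.003
```

Call:
{"api": "arm_command", "payload": {"commands": [{"x": 0, "y": 0, "z": 0, "wx": 0, "wy": 0, "wz": 0, "claw": 1}]}}

```text
t: 2.82
eef_pos: [0.5699, -0.0377, 0.0356]
tcp_rot: [-0.975, -2.985, -0.001]
force: [0.4, -0.9, 0.6]
width: 1.008
```

Call:
{"api": "arm_command", "payload": {"commands": [{"x": 0.002, "y": 0.004, "z": 0, "wx": 0, "wy": 0, "wz": 0.001, "claw": 1}, {"x": 0.002, "y": 0.004, "z": 0, "wx": 0, "wy": 0, "wz": 0.001, "claw": -1}, {"x": 0.002, "y": 0.004, "z": 0, "wx": 0, "wy": 0, "wz": 0.001, "claw": -1}, {"x": 0.002, "y": 0.004, "z": 0, "wx": 0, "wy": 0, "wz": 0.001, "claw": -1}, {"x": 0.002, "y": 0.004, "z": 0, "wx": 0, "wy": 0, "wz": 0.001, "claw": -1}]}}

```text
t: 3.45
eef_pos: [0.5707, -0.036, 0.0357]
tcp_rot: [-0.972, -2.986, -0.001]
force: [-0.7, 0.3, 0.2]
width: 0.601
```

Call:
{"api": "arm_command", "payload": {"commands": [{"x": 0, "y": 0, "z": 0, "wx": 0, "wy": 0, "wz": 0, "claw": -1}, {"x": 0, "y": 0, "z": 0, "wx": 0, "wy": 0, "wz": 0, "claw": -1}, {"x": 0, "y": 0, "z": 0, "wx": 0, "wy": 0, "wz": 0, "claw": -1}]}}

```text
t: 3.82
eef_pos: [0.5706, -0.0361, 0.0356]
tcp_rot: [-0.972, -2.986, -0.001]
force: [0.4, -0.3, -0.0]
width: 0.566
```

The opening is 0.566 × 88 = 49.8 mm, so the plateau is gripped. Lifting.

Call:
{"api": "arm_command", "payload": {"commands": [{"x": 0, "y": 0, "z": 0.05, "wx": 0, "wy": 0, "wz": 0, "claw": -1}, {"x": 0, "y": 0, "z": 0.14, "wx": 0, "wy": 0, "wz": 0, "claw": -1}, {"x": 0, "y": 0, "z": 0.24, "wx": 0, "wy": 0, "wz": 0, "claw": -1}, {"x": 0, "y": 0, "z": 0.33, "wx": 0, "wy": 0, "wz": 0, "claw": -1}, {"x": 0, "y": 0, "z": 0.39, "wx": 0, "wy": 0, "wz": 0, "claw": -1}]}}

```text
t: 4.45
eef_pos: [0.5706, -0.0359, 0.193]
tcp_rot: [-0.972, -2.987, -0.002]
force: [1.3, 0.3, -2.7]
width: 0.563
```

Call:
{"api": "arm_command", "payload": {"commands": [{"x": -0.06, "y": -0.11, "z": 0, "wx": 0, "wy": 0, "wz": 0.035, "claw": -1}, {"x": -0.12, "y": -0.22, "z": 0, "wx": 0, "wy": 0, "wz": 0.07, "claw": -1}, {"x": -0.18, "y": -0.33, "z": 0, "wx": 0, "wy": 0, "wz": 0.105, "claw": -1}, {"x": -0.24, "y": -0.44, "z": 0, "wx": 0, "wy": 0, "wz": 0.14, "claw": -1}, {"x": -0.3, "y": -0.54, "z": 0, "wx": 0, "wy": 0, "wz": 0.171, "claw": -1}]}}

```text
t: 5.08
eef_pos: [0.4491, -0.253, 0.1924]
tcp_rot: [-0.421, -3.111, -0.002]
force: [0.6, -1.0, -3.5]
width: 0.568
```

```bash
python3 w.py .18 pics/w3.png
python3 - <<'E'
from h import *
img=robot.snapshot("top");cv2.imwrite("pics/t3.png",img[...,::-1])
E
```

```text
tcp [ 0.44906358 -0.25299737  0.19239316] yaw of y 74.57818678429727
blob [371.46630284 329.18771656] 5772.0 0
blob [416.15223881 288.71973466] 502.5 0
blob [210.94516451 288.82652044] 501.5 0
blob [304.82948498 196.2597615 ] 16002.5 1
```

View pics/w3.png

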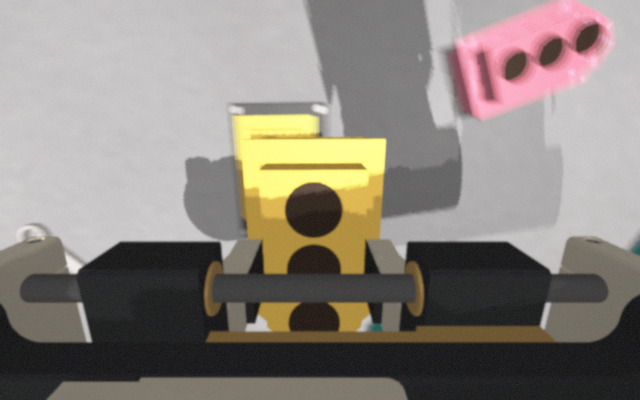

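The plate is held and hangs nearly square (tail edge from (243,141) to (385,138)), with the base's tail end visible behind it. Overlaying the predicted held and base outlines as a check.

```bash
cat > ov.py <<'E'
from h import *
st=robot.state();c=cam("wrist",st);v=cv2.imread("pics/w3.png")
sh=np.array([[-50,-25],[34,-25],[50,-9],[50,9],[34,25],[-50,25]])/1e3
dk=np.array([[-62,-37],[39,-37],[62,-14],[62,14],[39,37],[-62,37]])/1e3
sl=np.array([[-75,-50],[75,-50],[75,50],[-75,50]])/1e3
R=lambda a:np.array([[np.cos(a),-np.sin(a)],[np.sin(a),np.cos(a)]])
ya=np.arctan2(*Ro.from_rotvec(st["tcp_rot"]).as_matrix()[[1,0],1])-np.pi/2
def dr(p,a,z,items):
    for s,h,col in items:
        w=p+s@R(a).T;cv2.polylines(v,[proj(c,np.c_[w,np.full(len(s),z+h)]).round().astype(int)],True,col,1)
dr(st["eef_pos"][:2],ya,st["eef_pos"][2]-.0356,((sh,.054,(255,0,0)),(dk,.032,(0,0,255))))
dr(np.array([.4318,-.2813]),np.radians(-15.3),0,((sh,.066,(255,0,0)),(dk,.044,(0,0,255)),(sl,.012,(0,255,0))))
cv2.imwrite("pics/w3o.png",cv2.resize(v[80:360,160:460],None,fx=2,fy=2,interpolation=2))
E
python3 ov.py
```

```text
(no output)
```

View pics/w3o.png

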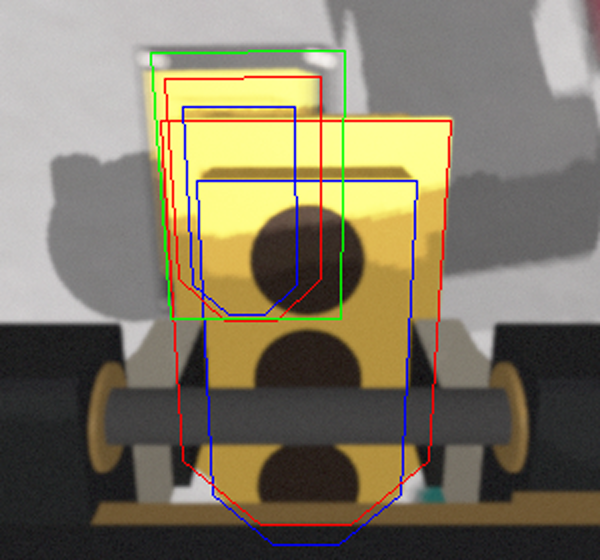

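The held plate fits its prediction to within about 1 mm. The base shows about 7 px left of where I predicted it, so I'm cross-checking with the slab corners and the first wrist picture.

Run:
```python
from h import *
c=cam("top")
k=np.array([[490,280],[648,322],[590,557],[430,512]])/4+[310,120]
p=cast(c,k,.012);print("top slab",p,p.mean(0))
# w1: base discs from first wrist look
st=dict(tcp_rot=np.array([-.970,-2.987,-.002]),eef_pos=np.array([.56921,-.03576,.22515]))
m,o=yellow(cv2.imread("pics/w1.png")[...,::-1].copy())
cw=cam("wrist",st)
for q,d in o:
    if cen(q)[0]<120:print("w1 discs",[cen(x) for x in d],cast(cw,[cen(x) for x in d],.066))
# now: fresh still pictures
st=robot.state();print(st["t"],st["eef_pos"],st["tcp_rot"],st["joint_vel"])
img=robot.snapshot("wrist");cv2.imwrite("pics/w4.png",img[...,::-1]);cw=cam("wrist",st)
px=np.array([[140,47],[337,47]])/2+[160,80]
print("w3 tail slab corners",cast(cw,px,.012))
d=cv2.absdiff(img,cv2.imread("pics/w3.png")[...,::-1].copy());print("diff",d[90:200,200:330].mean())
a=np.radians(-15.3);R=np.array([[np.cos(a),-np.sin(a)],[np.sin(a),np.cos(a)]])
print("pred corners",np.array([.4318,-.2813])+np.array([[-.075,-.05],[-.075,.05]])@R.T)
v=cv2.resize(img[100:260,190:400],None,fx=3.5,fy=3.5,interpolation=cv2.INTER_CUBIC);cv2.imwrite("pics/w4c.png",v[...,::-1])
```

```text
top slab [[ 0.51412124 -0.25247363]
 [ 0.48952801 -0.34900634]
 [ 0.34589142 -0.31127919]
 [ 0.37144374 -0.21471251]] [ 0.4302461  -0.28186792]
w1 discs [array([ 53.29104813, 216.72874494]), array([ 36.28682171, 190.62423501])] [[ 0.43114156 -0.28130617]
 [ 0.40122772 -0.27325778]]
5.175 [ 0.4475788  -0.25428148  0.1922325 ] [-4.27224875e-01 -3.10905255e+00 -2.10514834e-03] [ 0.05267545  0.00916813  0.01794666 -0.00739751  0.01232861 -0.11256103]
w3 tail slab corners [[ 0.34285524 -0.31453102]
 [ 0.37036884 -0.21615086]]
diff 9.29137529137529
pred corners [[ 0.34626454 -0.30973739]
 [ 0.37265185 -0.21328165]]
```

View pics/w4c.png

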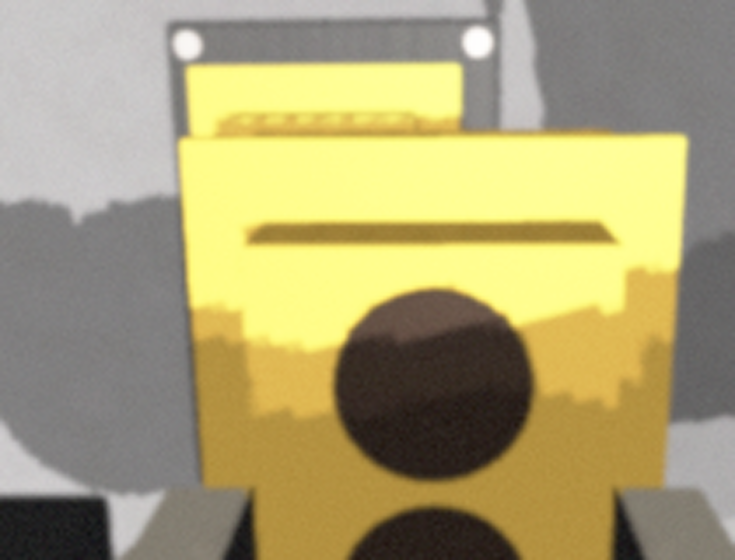

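The blur came from motion. In the still picture the slab corners, at (238,106) and (333,105), match the prediction, and the first wrist picture's discs agree too. Base is at (0.4315, −0.2813), yaw ≈ −15.2°. Centring above it.

Call:
{"api": "arm_command", "payload": {"commands": [{"x": -0.02, "y": -0.034, "z": 0, "wx": 0, "wy": 0, "wz": 0.004, "claw": -1}, {"x": -0.04, "y": -0.0675, "z": 0, "wx": 0, "wy": 0, "wz": 0.004, "claw": -1}, {"x": -0.04, "y": -0.0675, "z": -0.06, "wx": 0, "wy": 0, "wz": 0.004, "claw": -1}, {"x": -0.04, "y": -0.0675, "z": -0.13, "wx": 0, "wy": 0, "wz": 0.004, "claw": -1}, {"x": -0.04, "y": -0.0675, "z": -0.19, "wx": 0, "wy": 0, "wz": 0.004, "claw": -1}]}}

```text
t: 5.85
eef_pos: [0.4326, -0.28, 0.1153]
tcp_rot: [-0.417, -3.111, -0.003]
force: [0.0, 0.4, -3.3]
width: 0.57
```

Call:
{"api": "arm_command", "payload": {"commands": [{"x": 0, "y": 0, "z": 0, "wx": 0, "wy": 0, "wz": 0, "claw": -1}, {"x": 0, "y": 0, "z": 0, "wx": 0, "wy": 0, "wz": 0, "claw": -1}]}}

```text
t: 6.1
eef_pos: [0.4332, -0.2801, 0.1159]
tcp_rot: [-0.416, -3.112, -0.002]
force: [-0.3, 0.5, -2.9]
width: 0.566
```

Call:
{"api": "arm_command", "payload": {"commands": [{"x": -0.004, "y": -0.003, "z": 0, "wx": 0, "wy": 0, "wz": 0, "claw": -1}, {"x": -0.004, "y": -0.003, "z": -0.02, "wx": 0, "wy": 0, "wz": 0, "claw": -1}, {"x": -0.004, "y": -0.003, "z": -0.04, "wx": 0, "wy": 0, "wz": 0, "claw": -1}, {"x": -0.004, "y": -0.003, "z": -0.055, "wx": 0, "wy": 0, "wz": 0, "claw": -1}, {"x": -0.004, "y": -0.003, "z": -0.055, "wx": 0, "wy": 0, "wz": 0, "claw": -1}]}}

```text
t: 6.72
eef_pos: [0.4311, -0.2812, 0.0932]
tcp_rot: [-0.416, -3.11, -0.003]
force: [-0.6, -0.6, -3.5]
width: 0.569
```

Plate mouth at about 58 mm, below the plateau top, and no contact force. Continuing slowly.

Call:
{"api": "arm_command", "payload": {"commands": [{"x": 0, "y": 0, "z": -0.012, "wx": 0, "wy": 0, "wz": 0, "claw": -1}, {"x": 0, "y": 0, "z": -0.02, "wx": 0, "wy": 0, "wz": 0, "claw": -1}, {"x": 0, "y": 0, "z": -0.028, "wx": 0, "wy": 0, "wz": 0, "claw": -1}, {"x": 0, "y": 0, "z": -0.03, "wx": 0, "wy": 0, "wz": 0, "claw": -1}]}}

```text
t: 7.22
eef_pos: [0.431, -0.2812, 0.0809]
tcp_rot: [-0.416, -3.11, -0.003]
force: [0.1, 0.5, -2.7]
width: 0.566
```

Call:
{"api": "arm_command", "payload": {"commands": [{"x": 0, "y": 0, "z": -0.003, "wx": 0, "wy": 0, "wz": 0, "claw": -1}, {"x": 0, "y": 0, "z": -0.003, "wx": 0, "wy": 0, "wz": 0, "claw": -1}]}}

```text
t: 7.48
eef_pos: [0.4312, -0.2812, 0.0798]
tcp_rot: [-0.416, -3.11, -0.002]
force: [-0.1, 0.2, -3.8]
width: 0.566
```

Call:
{"api": "arm_command", "payload": {"commands": [{"x": 0, "y": 0, "z": -0.002, "wx": 0, "wy": 0, "wz": 0, "claw": -1}, {"x": 0, "y": 0, "z": -0.003, "wx": 0, "wy": 0, "wz": 0, "claw": -1}, {"x": 0, "y": 0, "z": -0.003, "wx": 0, "wy": 0, "wz": 0, "claw": -1}]}}

```text
t: 7.85
eef_pos: [0.4312, -0.2812, 0.0796]
tcp_rot: [-0.416, -3.11, -0.002]
force: [-2.1, 3.0, 7.3]
width: 0.568
```

Contact came at exactly the predicted home height (0.0796 m, force now pushing up). Opening, then retreating.

Call:
{"api": "arm_command", "payload": {"commands": [{"x": 0, "y": 0, "z": 0, "wx": 0, "wy": 0, "wz": 0, "claw": 0.3}, {"x": 0, "y": 0, "z": 0, "wx": 0, "wy": 0, "wz": 0, "claw": 0.6}, {"x": 0, "y": 0, "z": 0, "wx": 0, "wy": 0, "wz": 0, "claw": 1}, {"x": 0, "y": 0, "z": 0, "wx": 0, "wy": 0, "wz": 0, "claw": 1}, {"x": 0, "y": 0, "z": 0, "wx": 0, "wy": 0, "wz": 0, "claw": 1}]}}

```text
t: 8.48
eef_pos: [0.4312, -0.2812, 0.0795]
tcp_rot: [-0.416, -3.11, -0.002]
force: [-0.1, 0.5, 0.4]
width: 0.984
```

Call:
{"api": "arm_command", "payload": {"commands": [{"x": 0, "y": 0, "z": 0.05, "wx": 0, "wy": 0, "wz": 0, "claw": 1}, {"x": 0, "y": 0, "z": 0.14, "wx": 0, "wy": 0, "wz": 0, "claw": 1}, {"x": 0, "y": 0, "z": 0.26, "wx": 0, "wy": 0, "wz": 0, "claw": 1}, {"x": 0, "y": 0, "z": 0.4, "wx": 0, "wy": 0, "wz": 0, "claw": 1}, {"x": 0, "y": 0, "z": 0.5, "wx": 0, "wy": 0, "wz": 0, "claw": 1}]}}

```text
t: 9.1
eef_pos: [0.4314, -0.2815, 0.2823]
tcp_rot: [-0.416, -3.113, -0.001]
force: [1.4, -0.6, -0.4]
width: 1.004
```

Call:
{"api": "arm_command", "payload": {"commands": [{"x": 0, "y": 0, "z": 0, "wx": 0, "wy": 0, "wz": 0, "claw": 1}, {"x": 0, "y": 0, "z": 0, "wx": 0, "wy": 0, "wz": 0, "claw": 1}]}}

```text
t: 9.35
eef_pos: [0.4312, -0.2812, 0.2819]
tcp_rot: [-0.416, -3.113, -0.002]
force: [-0.2, -0.4, -0.1]
width: 1.003
```

```bash
python3 w.py .098 pics/w5.png;  python3 - <<'E'
from h import *
a=cv2.imread("pics/w5.png")[90:290,200:420];b=robot.snapshot("scene")[140:260,190:340,::-1]
a=cv2.resize(a,(440,400));b=cv2.resize(b,(350,280),interpolation=2)
v=np.zeros((400,790,3),np.uint8);v[:,:440]=a;v[:280,440:]=b;cv2.imwrite("pics/w5c.png",v)
E
```

```text
tcp [ 0.43117471 -0.28121622  0.28185936] yaw of y 74.77902278167873
blob [468.97549681 335.31328118] 3707.0 0
blob [484.44931386 288.39729969] 753.0 0
blob [142.76907895 288.32280702] 760.0 0
blob [313.41632214 171.44495893] 6047.0 3
[[ 0.46069419 -0.28870641]
 [ 0.43087816 -0.28085221]
 [ 0.40046763 -0.27261425]] ang -14.960073 mean [ 0.43067999 -0.28072429] TCP px [[313.15208773 182.3034795 ]]
```

View pics/w5c.png

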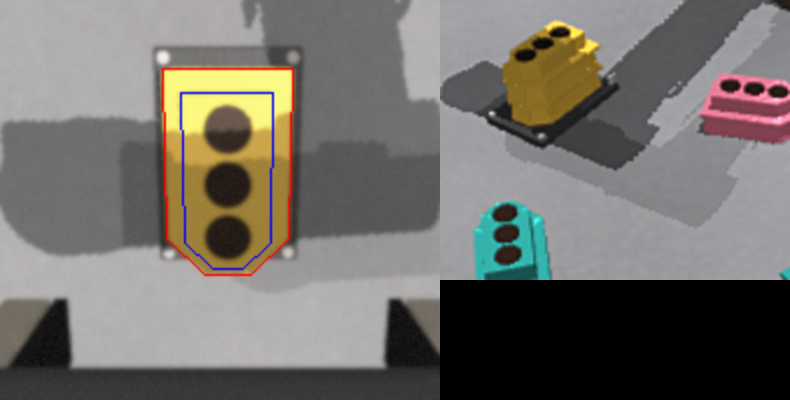

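The plate sits centred and level on the base, with its discs fitting height 0.098 m (same 62.3 mm span as before) and its nose over the base's nose. Handing in.

```bash
python3 -c "
from workcell import robot
print(robot.state()['t'],robot.hand_in())"
```

```text
the job is handed in; nothing more can be done
9.45 None
```

The loose yellow plate is stacked on the yellow base, clipped corners over clipped corners. I gripped it by its plateau, lowered it on until it touched, let go and backed off. The job was handed in at 9.45 s.

**Seating:** It made contact at a tool height of 0.0796 m, which is exactly the height expected for a plate fully home. The force at contact was about 10 N. After release, the disc spacing fits a plateau top at 98 mm, and the wrist view shows the plate level, with the force back near zero.

**Position:** The plate's centre measures (0.4307, −0.2807) at −15.0°. The base was measured at (0.4318, −0.2813) and −15.3°, so they agree to about 1.3 mm and 0.3°.

**Disagreement:** One wrist picture put the base about 7 px off. It was taken while the arm was still moving, and a still picture agreed with the prediction.

**Other plates:** I never reached for the blue plate or the look-alikes. I didn't re-measure their positions at the end.

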